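# Rack the pigment pots behind the sprung gate

## Robot

A 7-joint arm with a two-finger parallel gripper is mounted at the origin on a cart in front of the work surface, level with it; the furniture and walls round the work are solid. World frame = base frame: x ahead of the robot, y to its left, z up, the work surface at z = 0. Lengths are in m, angles in rad, forces in N, time in s.
With the tool pointing down it reaches from about 0.425 to 0.875 m from the base axis. Payload 4.7 kg.
Tool frame: the origin (TCP) lies at the very end of the fingers, on their centre line; the grasp point (between the pads) lies 19 mm behind it; z points along the fingers, y is the line along which they close (so a half turn about z gives the same grasp; the last joint's range is limited). The gripper opens to 87 mm and grips with 3 to 60 N. Pads are 19 mm wide; open, the fingers measure 117 mm over their backs; the gripper's body (75 mm by 190 mm) begins 51 mm behind the grasp point.
Start: joints at [1.148, 0.321, -0.07, 1.45, 0.023, 1.371, -0.057], TCP at [0.275, -0.589, 0.223] pointing down, gripper open.
Joint ranges: [-2.86, 2.86], [-0.3, 2.09], [-1.38, 1.24], [0.06, 2.45], [-1.56, 4.7], [0.09, 2.05], [-2.69, 2.69]. Speed limits (rad/s): [2.57, 2.57, 3.14, 3.14, 3.14, 3.14, 3.14].

## Interface

Orientations are given as a rotation vector (axis times angle).
In Python, from bench import ctrl gives the robot as it stands.
- The arm moves only by the shell command python3 -m jog 'ROWS' [FORCE]. ROWS is JSON, a list that holds one entry, the list of rows, each a list of 7 numbers: the shift along the tool's x, y, z in mm, then the turn, a rotation vector about the tool's x, y, z in degrees, then the finger opening in mm, from 0 to 87. A call has 1 to 10 rows; each row is the pose to reach, as a shift and turn from the pose commanded when the call began, along the tool's axes at that moment; what a row does not reach only later rows make up. A row lasts 1/10 s, in which the tool goes at most 50 mm and 8.59 degrees, less where a joint would pass 70% of its speed; a pose out of reach is approached as far as the arm can. A call with a gripper value outside its range is refused whole. The fingers move at their own pace and stop on an object; FORCE is the grip in N (left out, the last holds). Time passes only in rows, so rows that repeat a pose let the fingers close. It gives the time, the measured TCP pose, the force, the opening and the grip force at its end, in the units of the state.
- ctrl.get_state(): the state, without advancing time (a new reading comes with each control period).
- ctrl.get_image(name): name is "scene" or "top" or "wrist"; returns a dict with "image" (480x640x3 uint8, red, green, blue), "depth" (480x640 float32, m along the optical axis (not along the pixel's ray), 0 where there is no reading), "fov_y" (degrees; the focal length in pixels is half the picture's height over the tangent of half this angle, whatever the lens; pixels are square), "cx", "cy" (the principal point, pixels), "k1" (the pictures are not rectified: a ray, as slopes to the right and down, at radius r is drawn at 1 + k1 r^2 times it, then the intrinsics apply), "rvec" (rotation vector, rad) and "tvec" (3), from world to camera coordinates, as OpenCV has them. Camera axes: x right, y down, z forward; pixel columns grow to the right and rows downward; lengths in m; the calibration is good to about 2 mm. A picture is of the moment at which its call begins.
- ctrl.close_job(): hands the job in; it is judged then, once.
The state is a dict: "time": time; "joint_positions": joint angles; "qd": joint speeds; "joint_torque": joint torques, N m; "position": TCP position; "tool_rot": TCP orientation; "ft_force": force on the tool from outside, world axes, zero at the start; "torque": the same for the moment, N m; "grip_width": opening from 0.0 (shut) to 1.0 (fully open); "grip_force": force on a finger pad.
Only numpy, scipy, OpenCV 4.12 (cv2) and the standard library are available. Lean on these libraries where they do the work, as an engineer would, in place of code of your own. Each camera call takes 0.05 s, during which the arm holds its last target. There are 200 camera calls.

## Task

Put the three loose pigment pots away in the wooden pot rack: push each one across the table with the fingertips, in at the flared mouth and on past the little sprung gate, until all three stand upright in single file in the lane with the pot that is already there and the gate has sprung shut behind the last one. Only push the pots, without gripping, lifting or tipping them, and leave the ink bottles and the other things on the table where they are.

Things in the scene. Friction and masses are not known exactly. Their poses are not given: they have to be found in the camera images.
- pot_rack: the pot rack, fixed to the table: one straight lane 46 mm wide between low wooden rails on a 3 mm plywood base. Origin: on the table under the lane's centre line, midway between the gate pivots; x along the lane the way the pots go in, y to its left, z up. Rails and guides are 10 mm thick, their tops 11 mm above the table, so fingertips at 13 mm or more pass over them while pushing a pot
- rack_mouth (a point): middle of the rack's flared mouth, on the base (rack x = -60 mm, z = 3 mm). The guides stand about 100 mm apart here and close in to 46 mm at rack x = -4 mm. In front of it the base (120 mm wide) slopes to the table in a bevelled lip, rack x = -62 to -84 mm
- rack_stop (a point): foot of the wooden stop block's face (30 mm high) that ends the lane, on the base, rack x = 190 mm. From the gate to here there is room for four pots and about 25 mm to spare. Three screw-lid jars, up to 90 mm high, stand a few centimetres beyond the rack, seen from the robot
- gate_left (a joint): steel gate leaf on a vertical pivot at the left (+y) edge of the rack's lane (pivot at 0, +27 mm in the rack's x, y). Angle in rad: 0 = shut, square across the lane; grows to 1.5 as the leaf swings inward (to the rack's +x) and lies in a recess beside the lane. Springs back to 0 by itself; light, under 1 N at its tip. It is 16 mm long and 6 mm high, its top 10 mm above the table; a pot blocks it until the pot's centre is 26 mm past the pivots
- gate_right (a joint): steel gate leaf on a vertical pivot at the right (-y) edge of the rack's lane (pivot at 0, -27 mm in the rack's x, y). Angle in rad: 0 = shut, square across the lane; grows to 1.5 as the leaf swings inward (to the rack's +x) and lies in a recess beside the lane. Springs back to 0 by itself; light, under 1 N at its tip. It is 16 mm long and 6 mm high, its top 10 mm above the table; a pot blocks it until the pot's centre is 26 mm past the pivots
- pot_a: one of three identical loose screw-top pigment pots standing out on the table: clear and round, with a plain kraft-brown paper label round it and a white ribbed lid; 41 mm diameter, 41 mm high, about 70 g. Origin: centre of its underside; z up along its axis. It slides on the table (friction about 0.6) and tips if pushed high up, so push it low
- pot_b: one of three identical loose screw-top pigment pots standing out on the table: clear and round, with a plain kraft-brown paper label round it and a white ribbed lid; 41 mm diameter, 41 mm high, about 70 g. Origin: centre of its underside; z up along its axis. It slides on the table (friction about 0.6) and tips if pushed high up, so push it low
- pot_c: one of three identical loose screw-top pigment pots standing out on the table: clear and round, with a plain kraft-brown paper label round it and a white ribbed lid; 41 mm diameter, 41 mm high, about 70 g. Origin: centre of its underside; z up along its axis. It slides on the table (friction about 0.6) and tips if pushed high up, so push it low
- pot_racked: a fourth, identical pot that already stands free in the lane near the stop block (on the rack's base, 3 mm above the table); it may be pushed along the lane, but must stay in it, upright. Origin: centre of its underside
- pad_corner (a point): corner nearest the robot, at the top, of the closed sketch pad that lies fixed on the table, 10 mm thick. From here one edge runs 208 mm away from the robot and slightly left (20 degrees), the other 146 mm to the right. Fingertips at 13 mm pass over it
- ink_tall: square ink bottle, 34 x 34 x 57 mm, black cap; bystander that must stay where it is. Origin: centre of its underside
- ink_low: square ink bottle, 38 x 38 x 52 mm, black cap; bystander that must stay where it is. Origin: centre of its underside
- eraser: eraser lying flat, 22 x 52 x 12 mm; bystander that must stay where it is. Origin: centre of its underside
- sharpener: metal wedge sharpener, 15 x 25 x 14 mm; bystander that must stay where it is. Origin: centre of its underside
- tube_small: small crushed paint tube lying flat, 36 x 109 x 25 mm; bystander that must stay where it is. Origin: centre of its underside
- bulldog_clip: steel bulldog clip, 42 x 29 x 27 mm; bystander that must stay where it is. Origin: centre of its underside
Not all that is in view belongs to the job. Leave any blue look-alike of the pot_a alone. Leave any pink look-alike of the pot_c alone.

How it is judged:
At the end, for the whole second after the job is handed in: All four pots stand upright (within 0.1 rad), at rest, on the rack's base between the gate and the stop block, within 8 mm of the lane's centre line and at least 22 mm past the gate pivots, and both gate leaves are shut (within 0.15 rad) (value of joint each of gate_left, gate_right below 0.15 rad and x of pot_a in the frame of pot_rack between 0.022 and 0.175 m and y of pot_a in the frame of pot_rack between -0.008 and 0.008 m and angle between each of pot_a, pot_b, pot_c, pot_racked's own z axis and vertical below 0.1 rad and height (world z) of each of pot_a, pot_b, pot_c, pot_racked below 0.008 m and linear speed of each of pot_a, pot_b, pot_c, pot_racked below 0.01 m/s and x of pot_b in the frame of pot_rack between 0.022 and 0.175 m and y of pot_b in the frame of pot_rack between -0.008 and 0.008 m and x of pot_c in the frame of pot_rack between 0.022 and 0.175 m and y of pot_c in the frame of pot_rack between -0.008 and 0.008 m and x of pot_racked in the frame of pot_rack between 0.022 and 0.175 m and y of pot_racked in the frame of pot_rack between -0.008 and 0.008 m); the robot touches nothing.
It fails at once if a pot is lifted or carried (height (world z) of any of pot_a, pot_b, pot_c, pot_racked above 0.015 m).
It fails at once if a pot is gripped or squeezed hard (contact force between the fingers and pot_a above 15 N or contact force between the fingers and pot_b above 15 N or contact force between the fingers and pot_c above 15 N or contact force between the fingers and pot_racked above 15 N).
It fails at once if a pot is tipped over (angle between any of pot_a, pot_b, pot_c, pot_racked's own z axis and vertical above 0.6 rad).
It fails at once if a bystander is pushed away (distance of any of ink_tall, ink_low, eraser, sharpener, tube_small, bulldog_clip from where it was at the start of the episode above 0.02 m).
It also fails if it takes over 67 s, if anything falls off the work surface, if the arm or the gripper's body presses on something with over 40 N, if the wrist force passes 120 N, or if a joint passes its speed limit or range.

## Working session

There is one attempt and no reset: what is moved stays moved. The work goes in short steps, Python scripts to look and compute and a shell command to move; the robot and the scene stay as the last step left them, time stands still between calls to the robot, and variables do not carry over. Pictures are saved under pics/ and viewed, at most 10 in all, crops included, and the job is handed in when it is done.

```bash
ls; mkdir -p pics; cat > h.py <<'E'
import numpy as np,cv2
from bench import ctrl
def get(n):
    d=ctrl.get_image(n); d['n']=n
    return d
def save(d,p,crop=None):
    im=d['image'][:,:,::-1]
    if crop: 
        x0,y0,x1,y1=crop; im=cv2.resize(im[y0:y1,x0:x1],None,fx=3,fy=3) if x1-x0<266 else im[y0:y1,x0:x1]
    cv2.imwrite(p,im)
def cam(d):
    f=240/np.tan(np.radians(d['fov_y'])/2)
    R=cv2.Rodrigues(np.array(d['rvec'],float))[0]; return f,R,np.array(d['tvec'],float)
def ray(d,u,v,z):
    f,R,t=cam(d)
    K=np.array([[f,0,d['cx']],[0,f,d['cy']],[0,0,1.]])
    s=cv2.undistortPoints(np.array([[[u,v]]],float),K,np.array([d['k1'],0,0,0.]))[0,0]
    c=-R.T@t; r=R.T@np.array([s[0],s[1],1]); return c+r*(z-c[2])/r[2]
def proj(d,P):
    f,R,t=cam(d)
    K=np.array([[f,0,d['cx']],[0,f,d['cy']],[0,0,1.]])
    return cv2.projectPoints(np.array(P,float).reshape(-1,3),np.array(d['rvec'],float),t,K,np.array([d['k1'],0,0,0.]))[0].reshape(-1,2)
E
python3 - <<'E'
from h import *
s=ctrl.get_state(); print(s['time'],s['position'],s['tool_rot'])
for n in('top','scene'):
    d=get(n); save(d,f'pics/{n}0.png'); f,R,t=cam(d); print(n,f,-R.T@t,d['k1'],R[2])
    np.save(f'{n}0.npy',d,allow_pickle=True)
E
```

```text
pics
0.0 [ 0.27467774 -0.58849325  0.22144379] [-3.06512553e+00 -6.80309499e-01  8.04800865e-04]
top 588.1041474061631 [ 0.34605307 -0.02875301  1.46993408] 0.05175218713039321 [ 0.14402956  0.01086675 -0.98951372]
scene 472.0665966023746 [-0.23688733  0.45970412  0.49519671] -0.08708035506772877 [ 0.77955036 -0.46987014 -0.41415369]
```

View pics/top0.png

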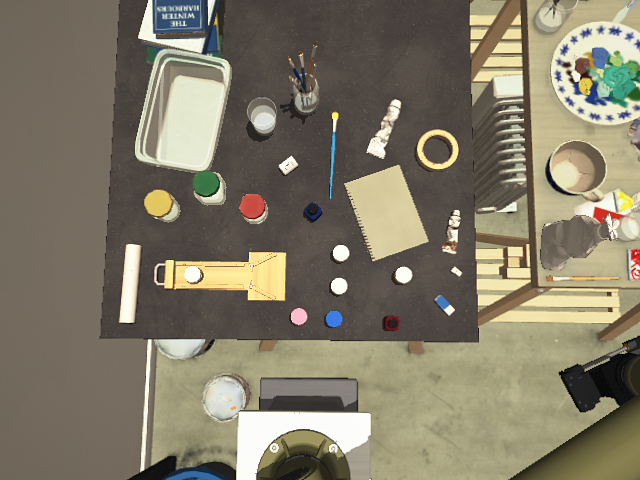

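View pics/scene0.png

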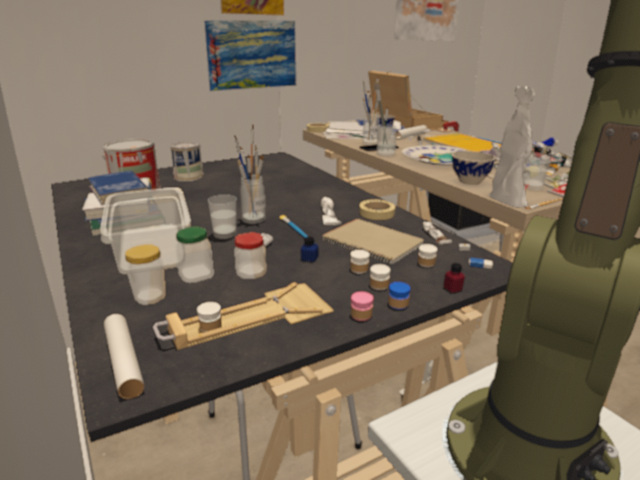

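Three plain candidates with white lids at top px (341,253), (339,286) and (403,275). The racked pot is at (193,274). The look-alikes to leave are pink at (299,317) and blue at (334,319). The ink bottles are at (391,323) and (313,212). Next I check in a crop and measure.

```bash
cat > m.py <<'E'
from h import *
def lids(d,box,name,smin=45,vmin=170,amin=60,amax=600,z=.041):
    hsv=cv2.cvtColor(d['image'],cv2.COLOR_RGB2HSV); m=((hsv[...,1]<smin)&(hsv[...,2]>vmin)).astype(np.uint8)
    x0,y0,x1,y1=box; k=np.zeros_like(m); k[y0:y1,x0:x1]=m[y0:y1,x0:x1]
    n,l,st,c=cv2.connectedComponentsWithStats(k); out=[]
    for i in range(1,n):
        if amin<st[i,4]<amax:
            P=ray(d,c[i][0],c[i][1],z); out.append(P[:2]); print(name,c[i].round(1),st[i],P[:2].round(4))
    return out
E
python3 - <<'E'
from m import *
d=np.load('top0.npy',allow_pickle=True).item(); s=np.load('scene0.npy',allow_pickle=True).item()
lids(d,(150,230,430,310),'top'); lids(s,(180,230,450,340),'scene',smin=60,vmin=150)
for n,p,z in [('pink',(299,317),.041),('blue',(334,319),.041),('inkl',(391,323),.05),('inkt',(313,212),.055),('eraser',(445,305),.012),('sharp',(457,271),.014),('padc',(375,258),.01),('jar r',(253,205),.09),('jar g',(206,183),.09),('jar y',(158,203),.09)]: print(n,ray(d,*p,z)[:2].round(3))
hsv=cv2.cvtColor(d['image'],cv2.COLOR_RGB2HSV)
m=((hsv[...,0]>8)&(hsv[...,0]<30)&(hsv[...,1]>70)&(hsv[...,2]>110)).astype(np.uint8); m[:, :150]=0;m[:240]=0;m[310:]=0;m[:,292:]=0
for u in range(164,292,6):
    r=np.where(m[:,u])[0]
    if len(r): print(u,r.min(),r.max(),ray(d,u,r.min()-.5,.005)[:2].round(4),ray(d,u,r.max()+.5,.005)[:2].round(4))
r=np.where(m[276])[0];print(r.min(),r.max(),[ray(d,x,276,.0)[:2].round(4) for x in(r.min(),r.max()+.5)])
c=d['image'][225:335,150:420,::-1]; cv2.imwrite('pics/c1.png',cv2.resize(c,(800,326),interpolation=cv2.INTER_CUBIC))
E
```

```text
top [340.5 252.4] [333 245  16  16 206] [ 0.5329 -0.0863]
top [191.9 273.7] [184 266  16  16 206] [0.4773 0.2755]
top [403.4 274.3] [396 267  16  16 211] [ 0.4806 -0.2393]
top [338.8 285.3] [331 278  17  16 206] [ 0.4523 -0.0824]
scene [435.6 233.1] [430 230  13   8  77] [ 0.535 -0.311]
scene [266.4 238.1] [262 234  10  10  66] [0.7093 0.0614]
scene [427.6 250.2] [419 244  18  14 203] [ 0.4705 -0.2277]
scene [359.6 256.2] [351 250  19  15 214] [ 0.5207 -0.0762]
scene [380.  271.5] [370 264  20  17 258] [ 0.4412 -0.0726]
scene [208.3 310.9] [197 302  24  20 359] [0.4701 0.2791]
pink [0.375 0.013]
blue [ 0.371 -0.071]
inkl [ 0.363 -0.207]
inkt [ 0.63  -0.018]
eraser [ 0.409 -0.344]
sharp [ 0.493 -0.375]
padc [ 0.524 -0.174]
jar r [0.639 0.125]
jar g [0.692 0.24 ]
jar y [0.642 0.353]
164 274 288 [0.4806 0.3526] [0.4432 0.3508]
170 260 288 [0.5159 0.3393] [0.4433 0.336 ]
176 261 288 [0.5135 0.3242] [0.4434 0.3211]
182 261 288 [0.5136 0.3092] [0.4435 0.3062]
188 261 288 [0.5137 0.2942] [0.4436 0.2913]
194 261 288 [0.5139 0.2792] [0.4438 0.2764]
200 261 288 [0.514  0.2642] [0.4439 0.2615]
206 261 289 [0.5141 0.2492] [0.4415 0.2465]
212 261 289 [0.5142 0.2342] [0.4416 0.2316]
218 261 289 [0.5144 0.2191] [0.4418 0.2167]
224 261 289 [0.5145 0.2041] [0.4419 0.2018]
230 261 290 [0.5146 0.1891] [0.4395 0.1868]
236 261 290 [0.5148 0.174 ] [0.4397 0.1718]
242 262 290 [0.5124 0.1589] [0.4398 0.1569]
248 259 300 [0.5201 0.1441] [0.4151 0.1413]
254 252 300 [0.5379 0.1294] [0.4153 0.1264]
260 252 300 [0.5381 0.1144] [0.4154 0.1115]
266 252 300 [0.5382 0.0993] [0.4155 0.0966]
272 252 299 [0.5383 0.0842] [0.4181 0.0818]
278 252 300 [0.5385 0.0691] [0.4158 0.0668]
284 252 300 [0.5386 0.054 ] [0.416  0.0519]
164 285 [array([0.4748, 0.3536]), array([0.4774, 0.0495])]
```

View pics/c1.png

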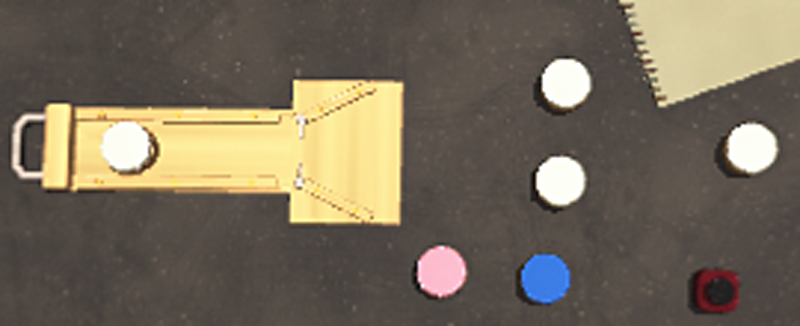

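The crop confirms three brown-label, white-lid pots to the right of the mouth, with the gate leaves at crop (301,127) and (301,182). The lane centre line is at world x≈0.477, running +y, with its origin at y≈0.1335. That agrees with the 120 mm base width and with the racked pot at x 0.477. Plan: push with a fork of the two fingertips (opening 24 mm) at z≈17 mm. The first pot is at (0.452,-0.082).

```bash
python3 -m jog '[[[176,-168,50,0,0,-32,24],[353,-336,100,0,0,-65,24],[353,-336,100,0,0,-65,24],[353,-336,100,0,0,-65,24],[353,-336,100,0,0,-65,24],[353,-336,100,0,0,-65,24],[353,-336,100,0,0,-65,24],[353,-336,100,0,0,-65,24],[353,-336,100,0,0,-65,24],[353,-336,100,0,0,-65,24]]]'; python3 -m jog '[[[0,0,0,0,0,0,24],[0,0,0,0,0,0,24],[0,0,0,0,0,0,24]]]'
```

```text
time: 1.1
position: [0.4528, -0.1331, 0.1221]
tool_rot: [2.22, 2.222, -0.0]
ft_force: [0.7, -0.5, -0.8]
grip_width: 0.287
grip_force: 0.0
time: 1.4
position: [0.4522, -0.1364, 0.1225]
tool_rot: [-2.223, -2.22, 0.001]
ft_force: [-0.3, -0.2, -0.1]
grip_width: 0.278
grip_force: 0.0
```

```bash
python3 -m jog '[[[0,0,40,0,0,0,24],[0,0,80,0,0,0,24],[0,0,105,0,0,0,24],[0,0,105,0,0,0,24],[10,0,105,0,0,0,24],[20,0,105,0,0,0,24],[30,1,105,0,0,0,24],[42,3,105,0,0,0,24],[54,5,105,0,0,0,24],[66,7,105,0,0,0,24]]]'; python3 - <<'E'
from m import *
d=get('top'); lids(d,(150,230,430,310),'top'); d=get('wrist'); save(d,'pics/w1.png')
E
```

```text
time: 2.4
position: [0.4602, -0.0681, 0.018]
tool_rot: [2.219, 2.222, 0.0]
ft_force: [-0.6, 0.1, -0.5]
grip_width: 0.271
grip_force: 0.4
top [191.9 273.7] [184 266  16  16 207] [0.4773 0.2755]
top [403.4 274.3] [395 267  17  16 213] [ 0.4806 -0.2392]
```

View pics/w1.png

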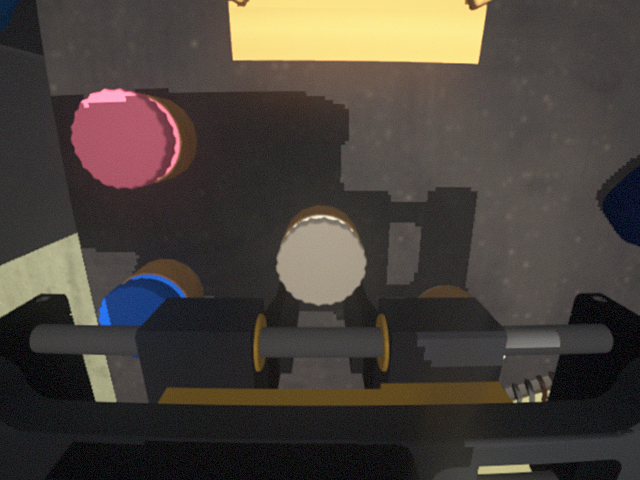

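The wrist view shows the pot seated centrally in the fork (321,260). The mouth is ahead at the top, and the pink and blue pots are clear to the left.

```bash
python3 -m jog '[[[12,2,0,0,0,0,24],[24,4,0,0,0,0,24],[36,6,0,0,0,0,24],[48,8,0,0,0,0,24],[58,10,0,0,0,0,24],[67,12,0,0,0,0,24],[76,14,0,0,0,0,24],[85,15,0,0,0,0,24],[94,16,0,0,0,0,24],[103,17,0,0,0,0,24]]]'; python3 - <<'E'
from h import *
d=get('wrist'); save(d,'pics/w2.png')
E
```

```text
time: 3.5
position: [0.4766, 0.0344, 0.0175]
tool_rot: [2.221, 2.222, -0.0]
ft_force: [-0.0, 0.0, 0.5]
grip_width: 0.272
grip_force: 0.4
```

View pics/w2.png

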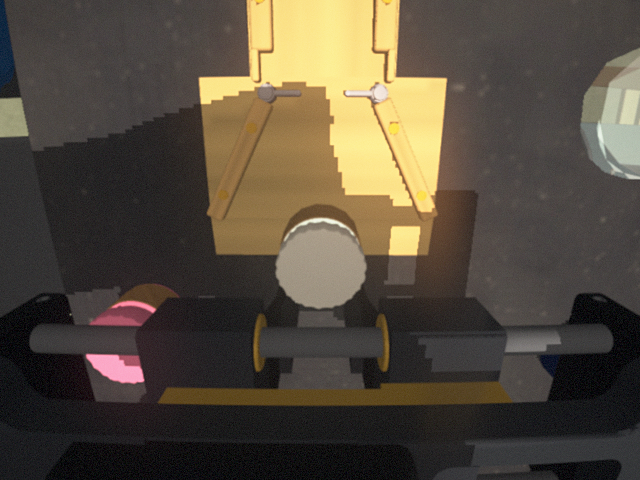

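The pot is on the lip and centred with the gate pivots, whose midpoint is about (323,92). I'll push it straight in.

```bash
python3 -m jog '[[[11,0,0,0,0,0,24],[22,0,0,0,0,0,24],[33,0,0,0,0,0,24],[44,0,0,0,0,0,24],[55,0,0,0,0,0,24],[66,0,0,0,0,0,24],[78,1,0,0,0,0,24],[90,1,0,0,0,0,24],[101,1,0,0,0,0,24],[112,1,0,0,0,0,24]]]'; python3 -m jog '[[[0,0,0,0,0,0,24],[-20,0,0,0,0,0,24],[-60,0,0,0,0,0,24],[-90,0,0,0,0,0,24],[-90,0,0,0,0,0,24]]]'; python3 - <<'E'
from h import *
d=get('wrist'); save(d,'pics/w3.png')
E
```

```text
time: 4.55
position: [0.4774, 0.1473, 0.0175]
tool_rot: [-2.22, -2.222, -0.001]
ft_force: [0.4, -0.2, 0.2]
grip_width: 0.273
grip_force: 0.3
time: 5.05
position: [0.4774, 0.0506, 0.0171]
tool_rot: [2.228, 2.213, -0.004]
ft_force: [0.7, 0.1, -1.0]
grip_width: 0.274
grip_force: 0.0
```

View pics/w3.png

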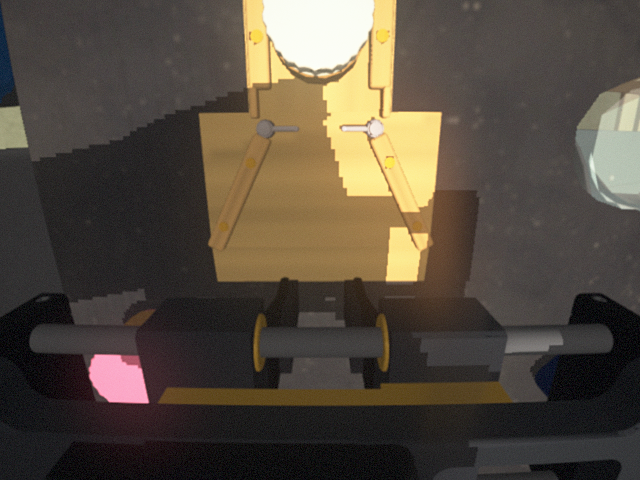

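The first pot is in and the gate is shut behind it. Next is the pot at (0.533,-0.086).

```bash
python3 -m jog '[[[0,0,-40,0,0,0,24],[0,0,-80,0,0,0,24],[-45,12,-80,0,0,0,24],[-90,25,-80,0,0,0,24],[-135,40,-80,0,0,0,24],[-180,56,-80,0,0,0,24],[-197,56,-80,0,0,0,24],[-197,56,-80,0,0,0,24],[-197,56,-80,0,0,0,24]]]'; python3 - <<'E'
from m import *
d=get('top'); lids(d,(150,230,430,310),'top'); print(ctrl.get_state()['position'])
E
```

```text
time: 6.0
position: [0.5336, -0.139, 0.0973]
tool_rot: [-2.218, -2.223, -0.001]
ft_force: [-0.4, 0.8, -0.6]
grip_width: 0.278
grip_force: 0.0
top [191.9 273.7] [184 266  16  16 207] [0.4773 0.2755]
top [232.8 274. ] [225 266  16  17 206] [0.4774 0.1758]
top [408.1 274.4] [405 267   7  16  75] [ 0.4805 -0.2506]
[ 0.53367612 -0.13833697  0.09743105]
```

```bash
python3 -m jog '[[[0,0,40,0,0,0,24],[0,0,80,0,0,0,24],[0,0,80,0,0,0,24],[12,0,80,0,0,0,24],[22,0,80,0,0,0,24],[31,0,80,0,0,0,24],[40,-2,80,0,0,0,24],[50,-5,80,0,0,0,24],[61,-9,80,0,0,0,24],[72,-13,80,0,0,0,24]]]'; python3 -m jog '[[[11,-4,0,0,0,0,24],[22,-8,0,0,0,0,24],[33,-12,0,0,0,0,24],[44,-16,0,0,0,0,24],[55,-20,0,0,0,0,24],[66,-24,0,0,0,0,24],[77,-28,0,0,0,0,24],[88,-32,0,0,0,0,24],[98,-35,0,0,0,0,24],[107,-38,0,0,0,0,24]]]'; python3 - <<'E'
from h import *
d=get('wrist'); save(d,'pics/w4.png')
E
```

```text
time: 7.05
position: [0.5203, -0.0684, 0.0177]
tool_rot: [2.221, 2.222, -0.0]
ft_force: [-0.4, -0.2, 0.8]
grip_width: 0.273
grip_force: 0.3
time: 8.05
position: [0.4823, 0.0387, 0.0176]
tool_rot: [2.221, 2.222, -0.0]
ft_force: [0.7, -0.7, 0.7]
grip_width: 0.276
grip_force: 0.4
```

View pics/w4.png

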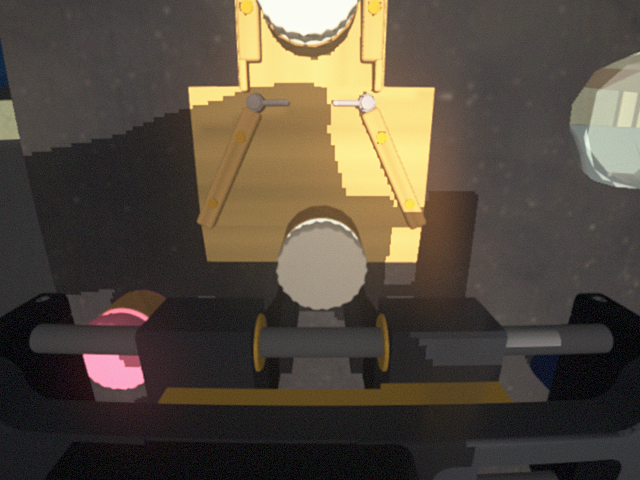

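The second pot is seated at (321,262), and the gate midpoint (311,102) is 5 mm to the left. I'll trim 5 mm and push in.

```bash
python3 -m jog '[[[11,-3,0,0,0,0,24],[22,-5,0,0,0,0,24],[33,-5,0,0,0,0,24],[44,-5,0,0,0,0,24],[55,-5,0,0,0,0,24],[66,-5,0,0,0,0,24],[77,-5,0,0,0,0,24],[87,-5,0,0,0,0,24],[97,-5,0,0,0,0,24],[107,-5,0,0,0,0,24]]]'; python3 -m jog '[[[0,0,0,0,0,0,24],[-20,0,0,0,0,0,24],[-60,0,0,0,0,0,24],[-90,0,0,0,0,0,24],[-90,0,-40,0,0,0,24],[-90,0,-80,0,0,0,24],[-140,0,-80,0,0,0,24],[-190,0,-80,0,0,0,24],[-240,0,-80,0,0,0,24]]]';  python3 -m jog '[[[-50,0,0,0,0,0,24],[-100,1,0,0,0,0,24],[-150,2,0,0,0,0,24],[-200,2,0,0,0,0,24],[-200,2,0,0,0,0,24],[-200,2,0,0,0,0,24]]]'; python3 - <<'E'
from m import *
d=get('top'); lids(d,(150,230,430,310),'top'); print(ctrl.get_state()['position']); save(d,'pics/t2.png')
E
```

```text
time: 9.1
position: [0.4774, 0.146, 0.0175]
tool_rot: [-2.22, -2.222, -0.0]
ft_force: [0.8, -0.7, 0.8]
grip_width: 0.278
grip_force: 0.6
time: 10.0
position: [0.4778, -0.0968, 0.0982]
tool_rot: [2.219, 2.222, 0.001]
ft_force: [0.6, 0.3, 0.4]
grip_width: 0.28
grip_force: 0.0
time: 10.6
position: [0.4792, -0.2964, 0.097]
tool_rot: [-2.224, -2.217, -0.001]
ft_force: [0.4, 1.4, -1.0]
grip_width: 0.277
grip_force: 0.0
top [191.9 273.7] [184 266  16  16 206] [0.4773 0.2755]
top [225.1 274. ] [209 266  33  17 405] [0.4773 0.1946]
[ 0.47965935 -0.29453733  0.0971035 ]
```

Two pots are in the lane. Now the third, at (0.481,-0.239).

```bash
python3 -m jog '[[[0,0,40,0,0,0,24],[0,1,80,0,0,0,24],[0,1,80,0,0,0,24],[10,1,80,0,0,0,24],[20,1,80,0,0,0,24],[30,1,80,0,0,0,24],[42,1,80,0,0,0,24],[55,1,80,0,0,0,24],[68,1,80,0,0,0,24],[81,1,80,0,0,0,24]]]'; python3 -m jog '[[[13,0,0,0,0,0,24],[26,0,0,0,0,0,24],[39,0,0,0,0,0,24],[52,0,0,0,0,0,24],[65,0,0,0,0,0,24],[78,0,0,0,0,0,24],[91,-1,0,0,0,0,24],[104,-1,0,0,0,0,24],[117,-2,0,0,0,0,24],[130,-2,0,0,0,0,24]]]'; python3 -m jog '[[[13,0,0,0,0,0,24],[26,0,0,0,0,0,24],[39,0,0,0,0,0,24],[52,0,0,0,0,0,24],[65,0,0,0,0,0,24],[78,0,0,0,0,0,24],[90,0,0,0,0,0,24],[101,0,0,0,0,0,24],[112,0,0,0,0,0,24],[122,0,0,0,0,0,24]]]'; python3 - <<'E'
from h import *
d=get('wrist'); save(d,'pics/w5.png')
E
```

```text
time: 11.65
position: [0.4808, -0.2131, 0.0179]
tool_rot: [2.22, 2.222, -0.0]
ft_force: [-0.1, -0.6, 0.9]
grip_width: 0.28
grip_force: 0.5
time: 12.65
position: [0.4784, -0.0831, 0.0175]
tool_rot: [-2.221, -2.222, 0.0]
ft_force: [-0.1, -1.0, 0.7]
grip_width: 0.284
grip_force: 0.5
time: 13.65
position: [0.4785, 0.0386, 0.0175]
tool_rot: [2.221, 2.222, -0.0]
ft_force: [-0.3, -0.8, 0.5]
grip_width: 0.276
grip_force: 0.6
```

View pics/w5.png

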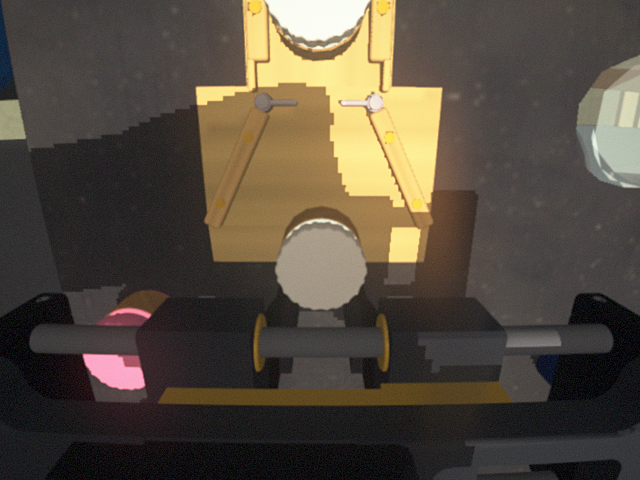

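The third pot is seated at (321,262) and in line with the gate midpoint (319,102). I'll push it in gently and withdraw.

```bash
python3 -m jog '[[[11,-1,0,0,0,0,24],[22,-1,0,0,0,0,24],[33,-1,0,0,0,0,24],[44,-1,0,0,0,0,24],[55,-1,0,0,0,0,24],[66,-1,0,0,0,0,24],[75,-1,0,0,0,0,24],[84,-1,0,0,0,0,24],[92,-1,0,0,0,0,24],[99,-1,0,0,0,0,24]]]'; python3 -m jog '[[[4,0,0,0,0,0,24],[8,0,0,0,0,0,24],[8,0,0,0,0,0,24],[-20,0,0,0,0,0,24],[-60,0,0,0,0,0,24],[-90,0,0,0,0,0,24],[-90,0,-40,0,0,0,24],[-100,0,-80,0,0,0,24],[-140,0,-100,0,0,0,24],[-140,0,-100,0,0,0,24]]]'; python3 - <<'E'
from m import *
d=get('top'); lids(d,(150,230,430,310),'top',amax=2000); print(ctrl.get_state()['position'])
c=d['image'][160:335,150:470,::-1]; c=cv2.resize(c,(800,437),interpolation=cv2.INTER_CUBIC)
w=get('wrist'); w=cv2.resize(w['image'][:240,160:480,::-1],(213,160)); c[277:437,587:800]=w
cv2.imwrite('pics/e.png',c)
E
```

```text
time: 14.7
position: [0.4774, 0.1377, 0.0175]
tool_rot: [-2.221, -2.222, -0.0]
ft_force: [0.3, -0.9, -0.4]
grip_width: 0.278
grip_force: 0.9
time: 15.7
position: [0.4802, -0.0084, 0.1208]
tool_rot: [2.224, 2.209, 0.004]
ft_force: [0.2, -0.6, -1.0]
grip_width: 0.28
grip_force: 0.0
top [184.4 273.5] [177 266  16  16 208] [0.4776 0.2937]
top [209.6 274.1] [194 266  32  17 403] [0.4768 0.2325]
top [234.7 273.9] [227 266  16  17 200] [0.4777 0.1713]
[ 0.47892332 -0.00578666  0.11912144]
```

View pics/e.png

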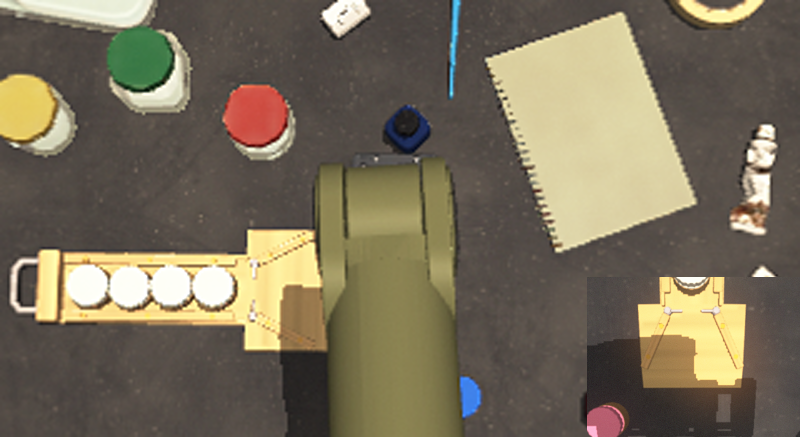

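The four lids stand in single file at crop (88–213,287). The last pot is about 38 mm past the pivots, and both leaves are square across the lane in the inset. Handing in.

```bash
python3 -c "
from bench import ctrl
print(ctrl.close_job())"
```

```text
the job is handed in; nothing more can be done
None
```

The job is handed in: all three loose pots stand in the lane in single file with the fourth, and the last camera view shows both gate leaves shut; it took about 16 s of the 67 s allowed, and the call returned no verdict.

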